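Seat the sample cell in the imaging corner and trigger the camera

ROBOT

A 7-joint arm with a two-finger parallel gripper is mounted at the origin on the work surface. World frame = base frame: x ahead of the robot, y to its left, z up, the work surface at z = 0. Lengths are in m, angles in rad, forces in N, time in s.
With the tool pointing down it reaches from about 0.35 to 0.775 m from the base axis. Payload 3.1 kg.
Tool frame: the origin (TCP) lies on the centre line of the jaws, within the pads' length; the fingertips stand arm.tip_reach ahead of it and the grasp point (between the pads) lies 11 mm behind it (arm.tip_reach is the distance from the TCP to the fingertips, in m); x points along the fingers, z is the direction in which the jaws open and shut, and the axes are right-handed (so a half turn about x gives the same grasp; the last joint's range is limited). The gripper opens to 85 mm and grips with 20 to 120 N. Pads are 22 mm wide; open, the fingers measure 114 mm over their backs; the gripper's body (76 mm by 85 mm) begins 54 mm behind the grasp point. The pads swing forward as they close: fully open they stand 13 mm farther back than shut.
Start: joints at [1.112, 0.311, 0.014, 1.512, -0.004, 1.319, -0.027], TCP at [0.223, -0.503, 0.239] pointing down, gripper open.
Joint ranges: [-2.7, 2.7], [-0.3, 1.91], [-1.27, 1.3], [0.12, 2.57], [-1.44, 4.58], [0.2, 2.03], [-3.05, 3.05]. Speed limits (rad/s): [2.79, 2.79, 3.14, 3.14, 3.14, 3.14, 3.14].

INTERFACE

Orientations are given as a 3x3 rotation matrix whose columns are the frame's x, y, z axes.
In Python, from cell import arm, vision, nets gives the robot as it stands.
- The arm moves only by the tool send_rows, never from a script. Its argument "plan" is text: rows parted by semicolons, each of 7 numbers parted by spaces: the shift along the tool's x, y, z in mm, then the turn, a rotation vector about the tool's x, y, z in rad, then the opening, from 0 (shut) to 1 (fully open). In form: x y z wx wy wz gripper; .... A call has 1 to 12 rows; each row is the pose to reach, as a shift and turn from the pose measured when the call began, along the tool's axes at that moment; what a row does not reach only later rows make up. A row lasts 1/8 s, in which the tool goes at most 62.5 mm and 10.7 degrees, less where a joint would pass 70% of its speed; a pose out of reach is approached as far as the arm can. A call with a gripper value outside its range is refused whole. The fingers move at their own pace and stop on an object; "force" is the grip in N (left out, the last holds). Time passes only in rows, so rows that repeat a pose let the fingers close. It gives the time, the measured TCP pose, the force and the opening at its end, in the units of the state.
- arm.get_obs(): the state, without advancing time (a new reading comes with each control period).
- vision.capture(name): name is "scene" or "top" or "wrist"; returns the picture (480x640x3 uint8, red, green, blue); there is no depth.
- vision.camera_params(name): a dict with "mtx" (3x3 intrinsics, pixels), "view" (4x4, takes a point from world to camera coordinates). Camera axes: x right, y down, z forward; pixel columns grow to the right and rows downward; lengths in m; the calibration is good to about 2 mm. A picture is of the moment at which its call begins: read the wrist's pose just before it. camera_params takes no time and is no camera call; for the wrist camera it gives the pose at the moment of the call.
- arm.job_done(): hands the job in, once; it reports no verdict.
Trained networks look in the newest picture that a camera, given by its name, has taken for a name from the list of things; names that differ only in an ending like _2 or _b are one class to them, and where a whole thing is asked for, a point or a joint stands for the part that bears it (a point fixed in the world has none). Each returns a list of dicts, best first, with "confidence" (0 to 1); they miss things now and then, are a little off and sometimes report something else, mostly with a low value. They report only what shows in the picture. A call takes as long as a camera call. They do not tell look-alikes from the thing itself.
- nets.search_frame(camera, target): "at" ([x, y, z] in m, in world coordinates, good to about 4 mm: the middle of the surface that is visible of it).
The state is a dict: "time": time; "q": joint angles; "dq": joint speeds; "joint_torque": joint torques, N m; "position": TCP position; "eef_rot": TCP orientation; "contact_force": force on the tool from outside, world axes, zero at the start; "torque": the same for the moment, N m; "finger_gap": finger opening in m.
Only numpy, scipy, OpenCV 4.12 (cv2) and the standard library are available. Lean on these libraries where they do the work, as an engineer would, in place of code of your own. Each camera call takes 0.05 s, during which the arm holds its last target. There are 200 camera calls.

TASK

With the fingertips, push the rectangular sample cell along the deck until it sits square and flush against both the long rail and the end stop of the imaging stage, without ever lifting or tipping it. Then, with the cell in place, press the trigger button on the grey box fully down and let it go. Do not shift the other loose things on the deck.

Things in the scene. Friction and masses are not known exactly. Their poses are not given: they have to be found in the camera images.
- cell: the loose sample cell, 0.2 to 0.42 kg; friction on the deck 1 to 3 N, brief peaks 8 N: aluminium block 64 mm (its x) by 90 mm (its y) by 26 mm tall, with a dark window frame upright on its middle (14 by 64 mm, top 62 mm above the deck). Origin: centre of its underside. Starts in front of the rail, right of its seat, turned up to 0.4 rad. Seated: 90 mm side on the rail, origin at stage x -32, y -45 mm, x axes parallel
- stage: fixed imaging stage. Origin: inner corner of rail and end stop, on the deck; x away from the robot, y left along the rail (turned with it up to 0.22 rad). Rail: aluminium, 16 mm thick, 22 tall, face in the plane x = 0, from y = 14 to -256 mm. End stop: 14 mm thick, 22 tall, face in the plane y = 0, from x = 0 to -64 mm
- lens (a point): centre of the front face of the camera's lens (38 mm across), 45 mm above the deck, just behind the rail at stage x 48, y -45 mm; the fixed black camera, 68 mm tall, stands behind it and covers stage x 16 to 161, y -80 to -10 mm. It looks at the cell's seat
- light (a point): top centre of the fixed grey light module left of the end stop, 70 mm tall; with its snout and foot it covers stage x -57 to -7, y 14 to 124 mm
- trigger_top (a point): centre of the top face of the trigger button at rest: round, black, 32 mm across, on the nearer half of a grey box (110 by 75 mm, 35 mm tall) at the right; a smaller dark knob, 22 mm across, beyond it on the box is not the button
- trigger (a joint): travel of the trigger button, m: 0 at rest, 0.006 fully down (about 5 N); it springs back
- vial: bystander: small clear glass vial with a cap, 24 mm across, 50 mm tall, standing in front of the corner. Origin: centre of its underside
- jar: bystander: amber jar, 60 mm across, 75 mm tall, left of the corner. Origin: centre of its underside
- round_cell: bystander: spare ROUND aluminium cell, stepped disc 60 mm across, 36 mm tall; not the one to push. Origin: centre of its underside
- lens_tube: bystander: black upright lens tube, 40 mm across, 45 mm tall, behind the rail. Origin: centre of its underside
- wash_bottle: bystander: white wash bottle with cap, 70 mm across, 200 mm tall, far left. Origin: centre of its underside
- screwdriver: bystander: screwdriver lying on the deck, left front. Origin: on its handle-to-tip line, at the deck
- wrench: bystander: wrench lying on the deck, far right. Origin: on its handle-to-tip line, at the deck
Mind the look-alikes: they are no part of the job. What is shaped like the part that bears trigger_top but brown or pink is not meant. Leave any red look-alike of the cell alone.

How it is judged:
By the outcome, as a careful person would: the job done as asked, in the order asked, and still so for the second after the job is handed in, with the robot touching nothing.
It also fails if it takes over 72 s, if anything falls off the work surface, if the arm or the gripper's body presses on something with over 40 N, if the wrist force passes 120 N, or if a joint passes its speed limit or range.

## Working session

There is one attempt and no reset: what is moved stays moved. The work goes in short steps, Python scripts to look and compute and a tool call to move; the robot and the scene stay as the last step left them, time stands still between calls to the robot, and variables do not carry over. Pictures are saved under pics/ and viewed, about 8 in all and at most 12, crops included, and the job is handed in when it is done.

Besides the shell and the picture viewer there is one more tool, called after "Request:" as name(argument=value, ...) on one line, values as JSON. send_rows: Moves the arm, as the interface text tells. Its arguments: {"type":"object","properties":{"plan":{"type":"string"},"force":{"type":"number"}},"required":["plan"]}

```bash
mkdir -p pics; ls; python3 - <<'E'
from cell import arm,vision,nets
import cv2,numpy as np
for c in("scene","top"):
    im=vision.capture(c); cv2.imwrite(f"pics/{c}0.png",im[:,:,::-1])
    for t in("cell","stage","trigger_top","vial","round_cell","lens"):
        try: print(c,t,[(np.round(d["at"],4).tolist(),round(d["confidence"],2)) for d in nets.search_frame(c,t)][:3])
        except Exception as e: print(t,e)
o=arm.get_obs();print(o["time"],o["position"],o["eef_rot"],arm.tip_reach,o["finger_gap"])
for c in("scene","top"):
    p=vision.camera_params(c);print(np.round(p["mtx"],1).tolist(),np.round(p["view"],3).tolist())
E
```

```text
pics
scene cell [([0.5886, -0.0388, 0.0228], 0.86), ([0.4232, 0.0208, 0.0263], 0.63), ([0.6918, 0.1035, 0.0241], 0.41)]
scene stage [([0.6961, 0.1022, 0.0227], 0.8)]
scene trigger_top [([0.4706, -0.34, 0.0578], 0.74), ([0.4322, -0.1866, 0.054], 0.7), ([0.3127, -0.4378, 0.0601], 0.63)]
scene vial [([0.521, 0.1185, 0.0343], 0.66)]
scene round_cell [([0.4328, 0.1554, 0.0197], 0.65)]
scene lens [([0.6902, 0.1, 0.0221], 0.74), ([0.5186, 0.1182, 0.0357], 0.47), ([0.467, -0.34, 0.0552], 0.35)]
top cell [([0.4149, 0.0334, 0.0251], 0.69)]
top stage [([0.6831, 0.1196, 0.0153], 0.92)]
top trigger_top [([0.4653, -0.3393, 0.0595], 0.61)]
top vial []
top round_cell [([0.4169, 0.1598, 0.0238], 0.56)]
top lens [([0.6805, 0.115, 0.0222], 0.56)]
0.7 [ 0.22269215 -0.502932    0.23932812] [[ 3.27578122e-05  9.14369254e-01  4.04881299e-01]
 [-8.17598799e-05  4.04881301e-01 -9.14369250e-01]
 [-9.99999996e-01 -3.15031020e-06  8.80217460e-05]] 0.008 0.08531435099122398
[[533.4, 0.0, 327.9], [0.0, 533.4, 242.6], [0.0, 0.0, 1.0]] [[0.496, 0.868, 0.017, -0.283], [0.619, -0.34, -0.708, -0.27], [-0.609, 0.362, -0.706, 1.585], [0.0, 0.0, 0.0, 1.0]]
[[521.9, 0.0, 309.3], [0.0, 521.9, 242.6], [0.0, 0.0, 1.0]] [[0.03, -1.0, -0.002, -0.004], [-0.991, -0.029, -0.133, 0.553], [0.133, 0.006, -0.991, 1.482], [0.0, 0.0, 0.0, 1.0]]
```

View pics/scene0.png

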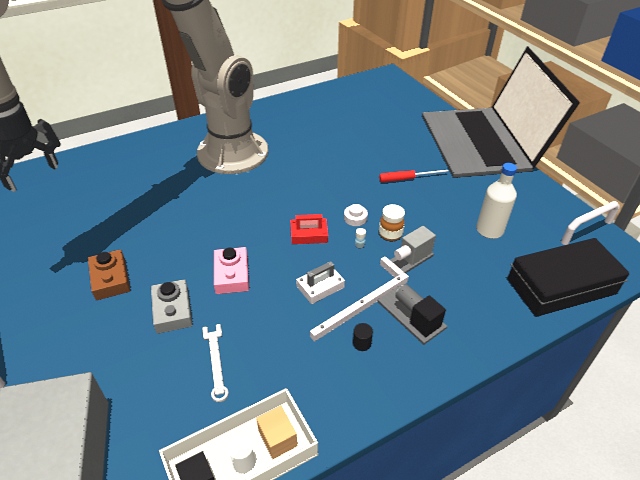

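View pics/top0.png

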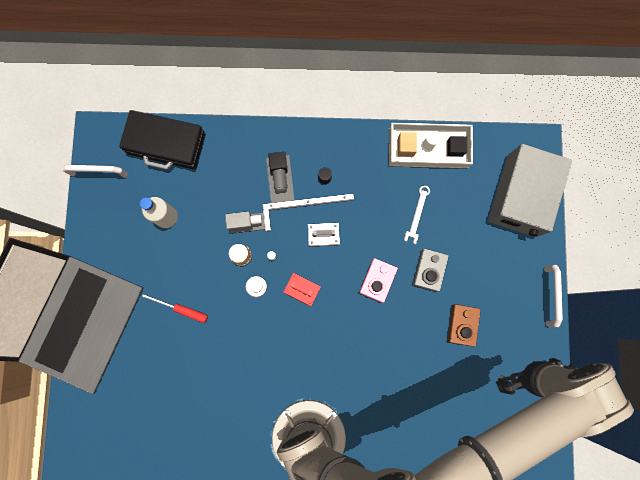

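Cell candidates: the aluminium one at scene (320,282) / top (324,234), chosen. The red one at scene (310,229) and the round one at (356,214) are rejected. Button boxes: grey at scene (170,305) / top (431,270), chosen, with its button being the near, larger black one at top (431,276). Brown (108,273) and pink (231,270) are rejected. Next I'll work out a wrist view from above.

```bash
cat > h.py <<'E'
from cell import arm,vision,nets
import numpy as np, cv2
from scipy.spatial.transform import Rotation as Ro
np.set_printoptions(suppress=True,precision=4)
def rot(yaw): # tool down, jaws axis z = direction yaw in world plane
    x=np.array([0,0,-1.]); z=np.array([np.cos(yaw),np.sin(yaw),0]); return np.c_[x,np.cross(z,x),z]
def shift(pos,yaw=None):
    o=arm.get_obs(); R=np.array(o["eef_rot"]); d=R.T@(np.array(pos)-o["position"])*1000
    w=np.zeros(3) if yaw is None else Ro.from_matrix(R.T@rot(yaw)).as_rotvec()
    print("mm",np.round(d,1),"rv",np.round(w,3)); return d,w
def ray(c,uv,z,p=None):
    p=p or vision.camera_params(c); K=p["mtx"];V=np.array(p["view"]);R=V[:3,:3];C=-R.T@V[:3,3]
    d=R.T@np.linalg.inv(K)@np.array([uv[0],uv[1],1.]); return C+d*(z-C[2])/d[2]
def pix(c,P,p=None):
    p=p or vision.camera_params(c); q=np.array(p["view"])[:3]@np.append(P,1); q=np.array(p["mtx"])@q; return q[:2]/q[2]
def st():
    o=arm.get_obs(); print("t",round(o["time"],2),"pos",o["position"],"F",np.round(o["contact_force"],2),"gap",round(o["finger_gap"],4),"yaw",round(np.arctan2(o["eef_rot"][1][2],o["eef_rot"][0][2]),4))
E
python3 - <<'E'
from h import *
p=vision.camera_params("wrist");V=np.array(p["view"]);C=-V[:3,:3].T@V[:3,3];o=arm.get_obs();R=np.array(o["eef_rot"])
print("cam in tool",R.T@(C-o["position"]),"axis in tool",R.T@V[:3,:3].T, p["mtx"])
for y in(-1.57,1.57): shift([.50,0.0,.36],y)
E
```

```text
cam in tool [-0.1359  0.0847  0.0004] axis in tool [[ 0.0011 -0.3246  0.9459]
 [ 0.0007 -0.9459 -0.3246]
 [ 1.      0.001  -0.0008]] [[371.9689   0.     328.9039]
 [  0.     371.9689 241.538 ]
 [  0.       0.       1.    ]]
mm [-120.7  457.2 -347.6] rv [ 0.416  0.    -0.   ]
mm [-120.7  457.2 -347.6] rv [-2.724  0.     0.   ]
```

```bash
python3 - <<'E'
from h import *
shift([.60,0.03,.30],-1.57)
E
```

```text
mm [ -60.7  560.8 -334.5] rv [ 0.416  0.    -0.   ]
```

Request:
send_rows(plan="-20 50 -30 0.04 0 0 1; -40 100 -60 0.08 0 0 1; -60 150 -90 0.12 0 0 1; -60 200 -120 0.16 0 0 1; -60 250 -150 0.2 0 0 1; -60 300 -180 0.24 0 0 1; -60 350 -210 0.28 0 0 1; -60 400 -240 0.32 0 0 1; -60 450 -270 0.36 0 0 1; -60 500 -300 0.39 0 0 1; -60 560 -334 0.416 0 0 1; -60 560 -334 0.416 0 0 1")

```text
time: 2.2
position: [0.6004, 0.036, 0.298]
eef_rot: [[-0.001, 1.0, 0.01], [0.005, 0.01, -1.0], [-1.0, -0.001, -0.005]]
contact_force: [-1.1, -0.5, -1.3]
finger_gap: 0.0853
```

```bash
python3 - <<'E'
from h import *
import pickle
im=vision.capture("wrist");p=vision.camera_params("wrist");pickle.dump((im,p),open("w1.pkl","wb"));cv2.imwrite("pics/w1.png",im[:,:,::-1])
for t in("cell","stage","vial","trigger_top","jar"):
    print(t,[(np.round(d["at"],4).tolist(),round(d["confidence"],2)) for d in nets.search_frame("wrist",t)][:3])
st()
E
```

```text
cell [([0.4342, 0.029, 0.0237], 0.93), ([0.5907, -0.0239, 0.0233], 0.63)]
stage [([0.6816, 0.1124, 0.0228], 0.68), ([0.6064, -0.2923, 0.0076], 0.43)]
vial [([0.5158, 0.1219, 0.0507], 0.93)]
trigger_top [([0.7562, -0.0257, 0.0446], 0.7)]
jar [([0.5267, 0.2031, 0.0761], 0.82)]
t 2.5 pos [0.5992 0.0268 0.2997] F [-0.14 -0.67 -0.24] gap 0.0854 yaw -1.5733
```

View pics/w1.png

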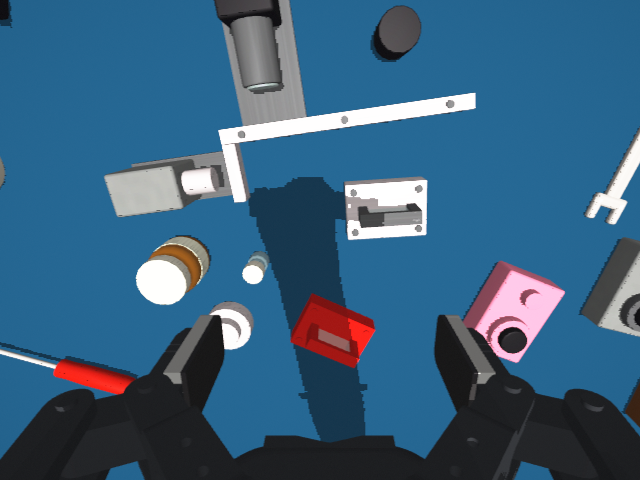

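```bash
python3 - <<'E'
import pickle,cv2
im,p=pickle.load(open("w1.pkl","rb"))
c=im[85:250,210:480,::-1]; cv2.imwrite("pics/w1c.png",cv2.resize(c,None,fx=2.96,fy=2.96,interpolation=cv2.INTER_CUBIC)); print(c.shape)
E
```

```text
(165, 270, 3)
```

View pics/w1c.png

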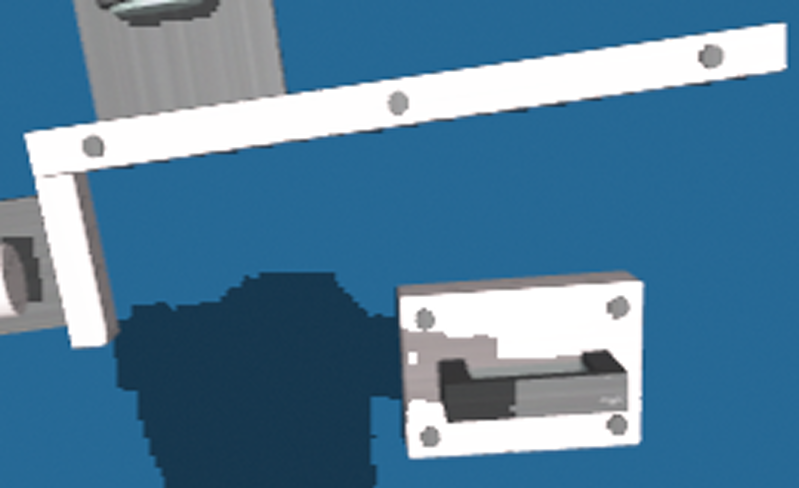

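```bash
python3 - <<'E'
from h import *
import pickle
im,p=pickle.load(open("w1.pkl","rb"))
f=lambda u,v,z:ray("wrist",((u+.5)/2.96+209.5,(v+.5)/2.96+84.5),z,p)[:2]
r0,r1=f(78,172,.022),f(785,70,.022); e0,e1=f(76,175,.022),f(107,343,.022)
d=r0-r1; th=np.arctan2(d[1],d[0])-np.pi/2
print("rail",r0,r1,np.hypot(*d),"stage yaw",th, "end",e0,e1,"yaw",np.arctan2(*(e0-e1)[::-1]))
C=[f(*c,.026) for c in((400,296),(642,281),(641,443),(409,458))]
cc=np.mean(C,0);print("cell",C,cc,"edges",[np.hypot(*(C[i]-C[i-1])) for i in range(4)])
d=C[0]-C[1]+C[3]-C[2];print("cell yaw",np.arctan2(d[1],d[0])-np.pi/2)
x=np.array([np.cos(th),np.sin(th)]);y=np.array([-x[1],x[0]])
O=(r0+x*0); O=e0+x*(x@(r0-e0)); S=lambda P:np.array([x@(np.array(P)-O),y@(np.array(P)-O)])
print("O",O,"cell stage",S(cc),[S(c) for c in C])
for n,P in dict(vial=[.5158,.1219],jar=[.5267,.2031],red=[.434,.029]).items(): print(n,S(P))
E
```

```text
rail [0.6544 0.1347] [ 0.6912 -0.1169] 0.254249773168503 stage yaw 0.14542518465618093 end [0.6533 0.1355] [0.5912 0.1283] yaw 0.11589699952282004
cell [array([0.6109, 0.017 ]), array([ 0.6172, -0.0725]), array([ 0.5542, -0.078 ]), array([0.5472, 0.0121])] [ 0.5824 -0.0303] edges [np.float64(0.0638223707528514), np.float64(0.08973225604714308), np.float64(0.0632466121606675), np.float64(0.0903662382086516)]
cell yaw 0.07400099714551311
O [0.6542 0.1356] cell stage [-0.0951 -0.1538] [array([-0.0601, -0.1111]), array([-0.0668, -0.2006]), array([-0.1299, -0.1969]), array([-0.1238, -0.1067])]
vial [-0.139   0.0065]
jar [-0.1164  0.0852]
red [-0.2333 -0.0736]
```

Wrist crop: rail near edge runs from about (236,143) to (475,109), and the cell's top corners are consistent with 64×90 mm. The geometry is settled, so I'll go to the pre-push pose in front of the cell.

```bash
cat >> h.py <<'E'
TH=0.1454; O=np.array([.6542,.1356]); X=np.array([np.cos(TH),np.sin(TH)]); Y=np.array([-X[1],X[0]])
def W(sx,sy,z): return [*(O+X*sx+Y*sy),z]
def stage(P): d=np.array(P)[:2]-O; return np.array([X@d,Y@d])
E
python3 - <<'E'
from h import *
shift(W(-.153,-.152,.09),TH-np.pi/2); shift(W(-.153,-.152,.014),TH-np.pi/2)
print(arm.get_obs()["q"])
E
```

```text
mm [209.8 -74.2  63.6] rv [-0.148  0.002 -0.   ]
mm [285.8 -74.2  63.5] rv [-0.148  0.002 -0.   ]
[ 0.1615  0.4205 -0.3635  1.235   0.1475  1.5113 -1.7549]
```

Request:
send_rows(plan="40 -20 16 -0.04 0 0 0.6; 80 -40 32 -0.08 0 0 0.6; 120 -60 48 -0.12 0 0 0.6; 160 -74 64 -0.148 0 0 0.6; 190 -74 64 -0.148 0 0 0.6; 210 -74 64 -0.148 0 0 0.6; 210 -74 64 -0.148 0 0 0.6; 210 -74 64 -0.148 0 0 0.6")

```text
time: 3.5
position: [0.5258, -0.0381, 0.091]
eef_rot: [[0.002, 0.99, 0.144], [-0.002, 0.144, -0.99], [-1.0, 0.002, 0.002]]
contact_force: [0.2, -0.5, -0.1]
finger_gap: 0.0514
```

```bash
python3 - <<'E'
from h import *
st();print(arm.tip_reach,arm.get_obs()["q"]);shift(W(-.153,-.152,.014),TH-np.pi/2);print(stage(arm.get_obs()["position"]))
im=vision.capture("wrist");cv2.imwrite("pics/w2.png",im[:,:,::-1])
E
```

```text
t 3.5 pos [ 0.5258 -0.0381  0.091 ] F [ 0.17 -0.53 -0.13] gap 0.0514 yaw -1.4266
0.008 [ 0.3146  0.4228 -0.3588  1.7708  0.1774  0.9769 -1.5411]
mm [77.  -0.9 -1.5] rv [-0.001  0.002 -0.002]
[-0.1523 -0.1533]
```

View pics/w2.png

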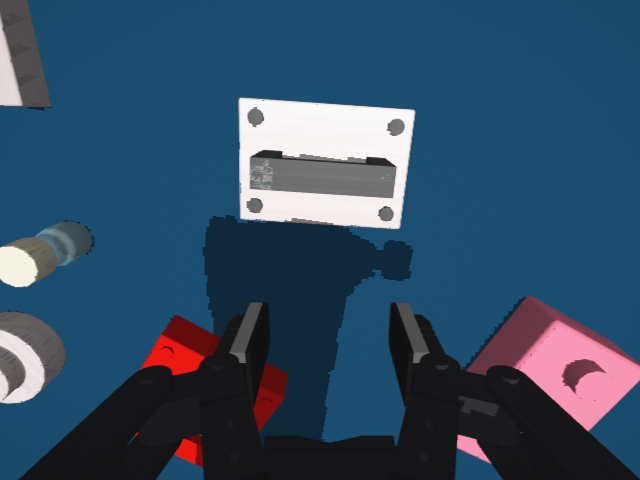

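```bash
python3 - <<'E'
from h import *
for uv,z,n in(((287,375),.026,"red right"),((177,316),.026,"red far"),((525,297),.03,"pink far"),((465,365),.035,"pink left"),((240,221),.026,"cellL"),((402,229),.026,"cellR")): print(n,stage(ray("wrist",uv,z)))
E
```

```text
red right [-0.2278 -0.1259]
red far [-0.1842 -0.06  ]
pink far [-0.1694 -0.269 ]
pink left [-0.2134 -0.237 ]
cellL [-0.1238 -0.1033]
cellR [-0.1286 -0.1945]
```

Request:
send_rows(plan="25 -1 -4 0 0 0 0.6; 50 -1 -4 0 0 0 0.6; 68 -1 -4 0 0 0 0.6; 76 -1 -4 0 0 0 0.6; 76 -1 -4 0 0 0 0.6")

```text
time: 4.18
position: [0.5251, -0.0343, 0.0156]
eef_rot: [[0.004, 0.99, 0.144], [-0.002, 0.144, -0.99], [-1.0, 0.003, 0.003]]
contact_force: [0.6, 0.5, 0.0]
finger_gap: 0.0512
```

Request:
send_rows(plan="0 6 0 0 0 0 0.6; 0 11 0 0 0 0 0.6; 0 16 0 0 0 0 0.6; 0 20 0 0 0 0 0.6; 0 24 0 0 0 0 0.6; 0 28 0 0 0 0 0.6; 0 32 0 0 0 0 0.6; 0 36 0 0 0 0 0.6; 0 40 0 0 0 0 0.6; 0 44 0 0 0 0 0.6; 0 47 0 0 0 0 0.6; 0 50 0 0 0 0 0.6")

```text
time: 5.68
position: [0.5748, -0.0271, 0.0158]
eef_rot: [[0.004, 0.99, 0.144], [-0.002, 0.144, -0.99], [-1.0, 0.003, 0.003]]
contact_force: [-1.1, -0.8, -1.2]
finger_gap: 0.0513
```

```bash
python3 - <<'E'
from h import *
st();print(stage(arm.get_obs()["position"]))
im=vision.capture("wrist");cv2.imwrite("pics/w3.png",im[:,:,::-1])
E
```

```text
t 5.67 pos [ 0.5748 -0.0271  0.0158] F [-1.08 -0.77 -1.15] gap 0.0513 yaw -1.4264
[-0.1021 -0.1495]
```

View pics/w3.png

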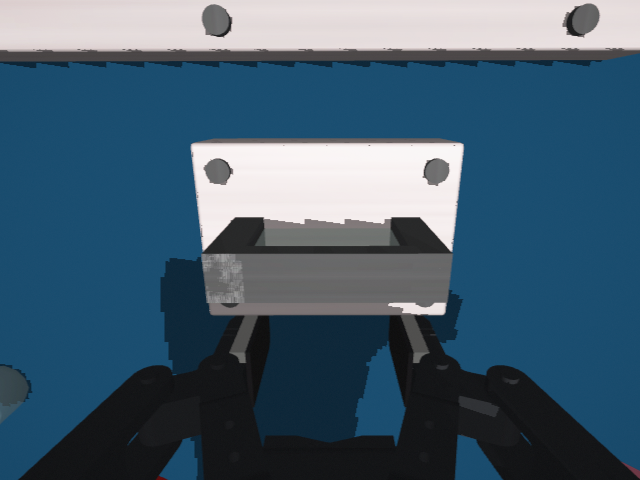

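The cell is now square on both fingers and parallel to the rail: its far edge is at row 145, the rail edge at row 51.

```bash
python3 - <<'E'
from h import *
for uv,z in(((192,145),.026),((462,144),.026),((5,51),.022),((635,51),.022)): print(stage(ray("wrist",uv,z)))
E
```

```text
[-0.0266 -0.1044]
[-0.0263 -0.1932]
[ 0.0018 -0.0476]
[ 0.0018 -0.2458]
```

Request:
send_rows(plan="0 4 0 0 0 0 0.6; 0 8 0 0 0 0 0.6; 0 12 0 0 0 0 0.6; 0 16 0 0 0 0 0.6; 0 19 0 0 0 0 0.6; 0 22 0 0 0 0 0.6; 0 24 0 0 0 0 0.6; 0 25 0 0 0 0 0.6; 0 25 0 0 0 0 0.6")

```text
time: 6.85
position: [0.6002, -0.0233, 0.016]
eef_rot: [[0.005, 0.99, 0.144], [-0.002, 0.144, -0.99], [-1.0, 0.005, 0.003]]
contact_force: [-0.5, -0.0, -0.6]
finger_gap: 0.0515
```

Request:
send_rows(plan="0 1 0 0 0 0 0.6; 0 2 0 0 0 0 0.6; 0 2 0 0 0 0 0.6")

```text
time: 7.22
position: [0.6017, -0.0232, 0.0159]
eef_rot: [[0.004, 0.99, 0.144], [-0.002, 0.144, -0.99], [-1.0, 0.003, 0.003]]
contact_force: [-2.5, -0.7, 0.8]
finger_gap: 0.0512
```

Request:
send_rows(plan="0 1 0 0 0 0 0.6; 0 1 0 0 0 0 0.6")

```text
time: 7.48
position: [0.6018, -0.0232, 0.016]
eef_rot: [[0.002, 0.99, 0.144], [-0.003, 0.144, -0.99], [-1.0, 0.001, 0.003]]
contact_force: [-5.2, 0.1, 4.2]
finger_gap: 0.0513
```

Request:
send_rows(plan="0 2 0 0 0 0 0.6; 0 2 0 0 0 0 0.6; 0 2 0 0 0 0 0.6")

```text
time: 7.85
position: [0.6017, -0.0232, 0.016]
eef_rot: [[-0.003, 0.99, 0.144], [-0.003, 0.144, -0.99], [-1.0, -0.003, 0.003]]
contact_force: [-6.9, -0.7, 5.2]
finger_gap: 0.0517
```

```bash
python3 - <<'E'
from h import *
st();print(stage(arm.get_obs()["position"]),arm.get_obs()["q"])
E
```

```text
t 7.85 pos [ 0.6017 -0.0232  0.016 ] F [-6.94 -0.72  5.23] gap 0.0517 yaw -1.4263
[-0.0749 -0.1495] [ 0.2247  0.6487 -0.3161  1.6123  0.242   0.922  -1.6051]
```

Request:
send_rows(plan="0 -10 0 0 0 0 0.6; -5 -25 0 0 0 0 0.6; -50 -25 0 0 0 0 0.5; -90 -20 20 -0.17 0 0 0.4; -90 0 45 -0.35 0 0 0.25; -90 20 72 -0.52 0 0 0.25; -90 41 72 -0.7 0 0 0.25; -90 41 72 -0.88 0 0 0.25; -90 41 72 -1.06 0 0 0.25; -90 41 72 -1.23 0 0 0.25; -90 41 72 -1.4 0 0 0.25; -90 41 72 -1.57 0 0 0.25")

```text
time: 9.35
position: [0.6541, -0.0882, 0.1065]
eef_rot: [[0.001, -0.148, 0.989], [-0.003, 0.989, 0.148], [-1.0, -0.003, 0.0]]
contact_force: [0.7, -0.2, 0.3]
finger_gap: 0.0218
```

Request:
send_rows(plan="0 0 0 0 0 0 0.25; 0 0 0 0 0 0 0.25")

```text
time: 9.6
position: [0.6546, -0.0883, 0.1068]
eef_rot: [[0.002, -0.146, 0.989], [-0.003, 0.989, 0.146], [-1.0, -0.003, 0.002]]
contact_force: [-0.6, -0.3, 0.6]
finger_gap: 0.0216
```

```bash
python3 - <<'E'
from h import *
st();print(stage(arm.get_obs()["position"]),arm.get_obs()["q"]); shift(W(-.034,-.222,.014),TH)
im=vision.capture("wrist");cv2.imwrite("pics/w4.png",im[:,:,::-1])
E
```

```text
t 9.6 pos [ 0.6546 -0.0883  0.1068] F [-0.56 -0.3   0.55] gap 0.0216 yaw 0.1464
[-0.032  -0.2216] [ 0.498   0.7218 -0.6682  1.3436  0.4532  1.2262 -0.0525]
mm [92.7 -0.1 -2.1] rv [0.001 0.002 0.003]
```

View pics/w4.png

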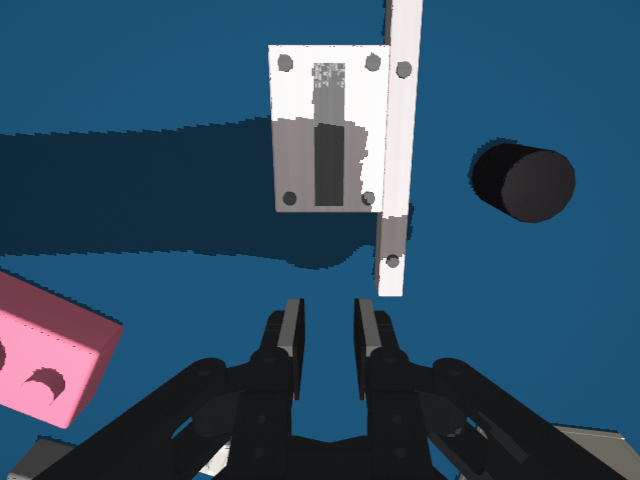

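Request:
send_rows(plan="30 0 -3 0 0 0 0.25; 60 0 -3 0 0 0 0.25; 82 0 -3 0 0 0 0.25; 92 0 -3 0 0 0 0.25; 92 0 -3 0 0 0 0.25")

```text
time: 10.28
position: [0.6515, -0.0889, 0.0143]
eef_rot: [[0.001, -0.146, 0.989], [-0.003, 0.989, 0.146], [-1.0, -0.003, 0.001]]
contact_force: [0.5, 0.4, 0.2]
finger_gap: 0.0217
```

Request:
send_rows(plan="0 5 0 0 0 0 0.25; 0 10 0 0 0 0 0.25; 0 14 0 0 0 0 0.25; 0 18 0 0 0 0 0.25; 0 23 0 0 0 0 0.25; 0 28 0 0 0 0 0.25; 0 33 0 0 0 0 0.25; 0 38 0 0 0 0 0.25; 0 43 0 0 0 0 0.25; 0 48 0 0 0 0 0.25; 0 53 0 0 0 0 0.25; 0 57 0 0 0 0 0.25")

```text
time: 11.78
position: [0.6431, -0.0321, 0.0141]
eef_rot: [[0.001, -0.146, 0.989], [-0.003, 0.989, 0.146], [-1.0, -0.003, 0.001]]
contact_force: [0.3, -4.3, 3.2]
finger_gap: 0.0214
```

```bash
python3 - <<'E'
from h import *
st();print(stage(arm.get_obs()["position"])); shift(W(-.034,-.101,.014),TH)
im=vision.capture("wrist");cv2.imwrite("pics/w5.png",im[:,:,::-1])
E
```

```text
t 11.78 pos [ 0.6431 -0.0321  0.0141] F [ 0.27 -4.3   3.18] gap 0.0214 yaw 0.1467
[-0.0353 -0.1643]
mm [-0.1 63.3  1.4] rv [0.001 0.001 0.003]
```

View pics/w5.png

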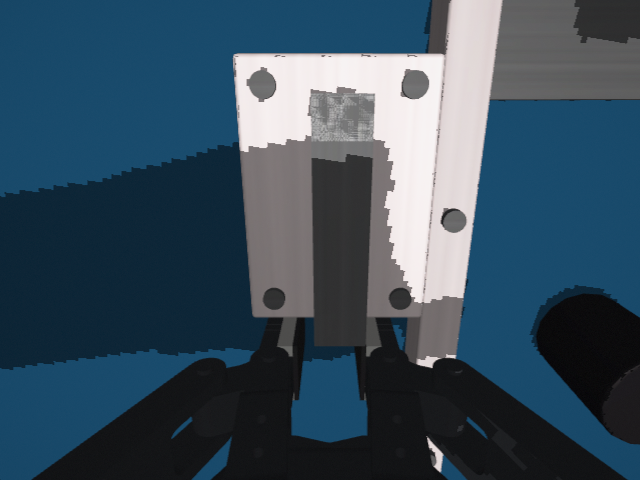

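Cell is sliding flush along the rail (shared edge around column 430). Continuing.

Request:
send_rows(plan="0 5 0.2 0 0 0 0.25; 0 10 0.4 0 0 0 0.25; 0 15 0.5 0 0 0 0.25; 0 20 0.6 0 0 0 0.25; 0 25 0.7 0 0 0 0.25; 0 30 0.8 0 0 0 0.25; 0 35 0.9 0 0 0 0.25; 0 40 1 0 0 0 0.25; 0 45 1 0 0 0 0.25; 0 50 1 0 0 0 0.25; 0 54 1 0 0 0 0.25; 0 57 1 0 0 0 0.25")

```text
time: 13.32
position: [0.6351, 0.025, 0.014]
eef_rot: [[0.0, -0.147, 0.989], [-0.003, 0.989, 0.147], [-1.0, -0.003, -0.0]]
contact_force: [-1.2, -5.2, 3.4]
finger_gap: 0.0215
```

Request:
send_rows(plan="0 1 0 0 0 0 0.25; 0 2 0 0 0 0 0.25; 0 3 0 0 0 0 0.25; 0 3 0 0 0 0 0.25")

```text
time: 13.82
position: [0.6347, 0.0281, 0.0139]
eef_rot: [[0.0, -0.147, 0.989], [-0.003, 0.989, 0.147], [-1.0, -0.003, -0.0]]
contact_force: [-0.3, -3.5, 3.7]
finger_gap: 0.0215
```

Request:
send_rows(plan="0 1 0 0 0 0 0.25; 0 2 0 0 0 0 0.25; 0 2 0 0 0 0 0.25")

```text
time: 14.2
position: [0.6343, 0.0304, 0.014]
eef_rot: [[0.0, -0.147, 0.989], [-0.003, 0.989, 0.147], [-1.0, -0.003, -0.0]]
contact_force: [-0.5, -4.6, 3.1]
finger_gap: 0.0217
```

```bash
python3 - <<'E'
from h import *
st();print(stage(arm.get_obs()["position"])); shift(W(-.034,-.101,.014),TH)
E
```

```text
t 14.2 pos [0.6343 0.0304 0.014 ] F [-0.45 -4.65  3.12] gap 0.0217 yaw 0.1477
[-0.0349 -0.1012]
mm [-0.   0.2  0.9] rv [ 0.002 -0.     0.003]
```

Request:
send_rows(plan="0 1 0 0 0 0 0.25; 0 2 0 0 0 0 0.25; 0 2 0 0 0 0 0.25")

```text
time: 14.58
position: [0.634, 0.0328, 0.0139]
eef_rot: [[0.0, -0.147, 0.989], [-0.002, 0.989, 0.147], [-1.0, -0.002, -0.0]]
contact_force: [-0.9, -4.1, 3.4]
finger_gap: 0.0216
```

Request:
send_rows(plan="0 1 0 0 0 0 0.25; 0 2 0 0 0 0 0.25; 0 2 0 0 0 0 0.25")

```text
time: 14.95
position: [0.6337, 0.0348, 0.0139]
eef_rot: [[0.0, -0.147, 0.989], [-0.002, 0.989, 0.147], [-1.0, -0.002, -0.0]]
contact_force: [-0.3, -4.9, 3.0]
finger_gap: 0.0212
```

Request:
send_rows(plan="0 1 0 0 0 0 0.25; 0 1 0 0 0 0 0.25")

```text
time: 15.2
position: [0.6337, 0.0348, 0.014]
eef_rot: [[0.0, -0.147, 0.989], [-0.004, 0.989, 0.147], [-1.0, -0.004, -0.0]]
contact_force: [-0.5, -4.6, 3.4]
finger_gap: 0.0213
```

```bash
python3 - <<'E'
from h import *
st();print(stage(arm.get_obs()["position"]))
im=vision.capture("wrist");cv2.imwrite("pics/w6.png",im[:,:,::-1])
E
```

```text
t 15.2 pos [0.6337 0.0348 0.014 ] F [-0.46 -4.61  3.41] gap 0.0213 yaw 0.1474
[-0.0349 -0.0967]
```

View pics/w6.png

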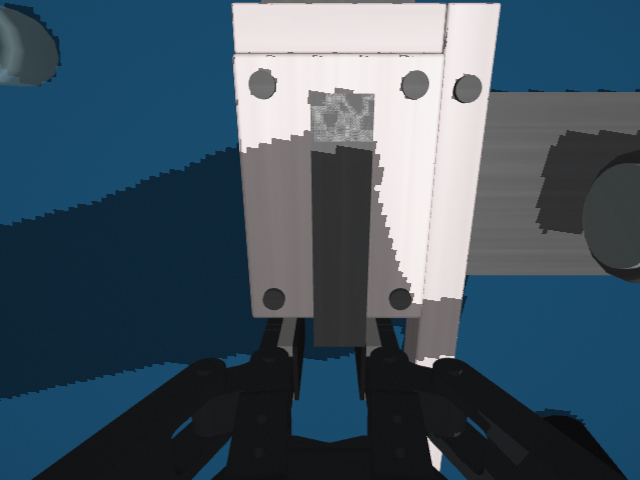

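Request:
send_rows(plan="0 2 0 0 0 0 0.25; 0 2 0 0 0 0 0.25; 0 2 0 0 0 0 0.25")

```text
time: 15.62
position: [0.6337, 0.0348, 0.014]
eef_rot: [[0.0, -0.146, 0.989], [-0.006, 0.989, 0.146], [-1.0, -0.006, -0.0]]
contact_force: [0.1, -6.6, 3.9]
finger_gap: 0.0208
```

Request:
send_rows(plan="0 -6 0 0 0 0 0.25; 0 -20 0 0 0 0 0.25; -40 -25 0 0 0 0 0.25; -90 -25 0 0 0 0 0.25; -120 -25 0 0 0 0 0.25; -120 -25 0 0 0 0 0.25")

```text
time: 16.38
position: [0.6393, 0.0121, 0.1372]
eef_rot: [[0.007, -0.146, 0.989], [-0.004, 0.989, 0.146], [-1.0, -0.005, 0.006]]
contact_force: [0.4, 0.4, -0.6]
finger_gap: 0.0213
```

```bash
python3 - <<'E'
from h import *
import pickle
st();print(stage(arm.get_obs()["position"]))
p=vision.camera_params("wrist");im=vision.capture("wrist");pickle.dump((im,p),open("w7.pkl","wb"))
for uv in [W(0.016,.014,.022),W(-.064,.014,.022),W(-.064,-.09,.026),W(0,-.09,.026)]: print(pix("wrist",uv,p))
print([(d["at"],d["confidence"]) for d in nets.search_frame("wrist","cell")])
cv2.imwrite("pics/w7.png",im[:,:,::-1])
E
```

```text
t 16.38 pos [0.6393 0.0121 0.1372] F [ 0.38  0.37 -0.55] gap 0.0213 yaw 0.1468
[-0.0326 -0.12  ]
[408.2498  23.7325]
[273.3309  23.2604]
[279.7579 197.4496]
[374.6963 197.5386]
[([0.4426, 0.037, 0.0256], 0.75), ([0.629, 0.0962, 0.0217], 0.69)]
```

View pics/w7.png

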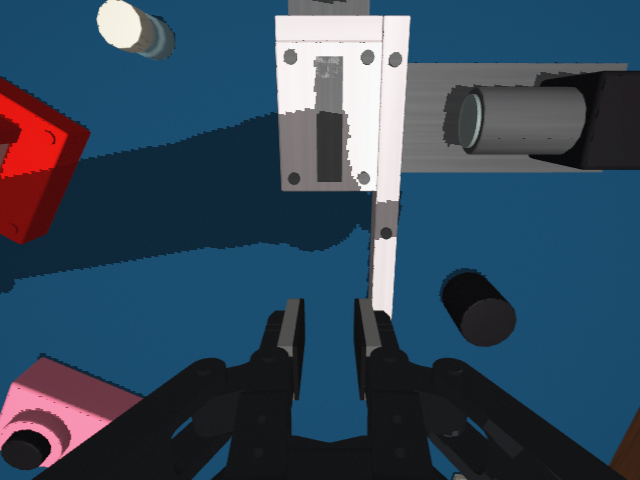

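```bash
python3 - <<'E'
from h import *
shift(W(-.100,-.045,.10),TH-np.pi/2)
E
```

```text
mm [ 33.   76.  -64.6] rv [1.572 0.003 0.005]
```

Request:
send_rows(plan="0 5 -15 0.17 0 0 0.4; 0 15 -30 0.35 0 0 0.4; 0 25 -45 0.52 0 0 0.4; 0 40 -60 0.7 0 0 0.4; 0 60 -65 0.88 0 0 0.4; 0 76 -65 1.06 0 0 0.4; 0 76 -65 1.23 0 0 0.4; 10 76 -65 1.4 0 0 0.4; 25 76 -65 1.57 0 0 0.4; 33 76 -65 1.57 0 0 0.4; 33 76 -65 1.57 0 0 0.4")

```text
time: 17.85
position: [0.56, 0.0762, 0.0983]
eef_rot: [[-0.004, 0.989, 0.149], [-0.006, 0.149, -0.989], [-1.0, -0.005, 0.005]]
contact_force: [-0.9, -0.4, -0.1]
finger_gap: 0.0337
```

```bash
python3 - <<'E'
from h import *
st();print(stage(arm.get_obs()["position"]));shift(W(-.100,-.045,.016),TH-np.pi/2)
E
```

```text
t 17.85 pos [0.56   0.0762 0.0983] F [-0.9  -0.43 -0.14] gap 0.0337 yaw -1.4208
[-0.1018 -0.0451]
mm [82.3  2.2 -0.5] rv [0.005 0.005 0.005]
```

Request:
send_rows(plan="30 0 0 0.005 0.005 0.005 0.4; 60 0 0 0.005 0.005 0.005 0.4; 82 0 0 0.005 0.005 0.005 0.4; 82 8 0 0.005 0.005 0.005 0.4; 82 16 0 0.005 0.005 0.005 0.4; 82 22 0 0.005 0.005 0.005 0.4; 82 25 0 0.005 0.005 0.005 0.4; 82 25 0 0.005 0.005 0.005 0.4")

```text
time: 18.85
position: [0.5849, 0.0796, 0.0165]
eef_rot: [[0.001, 0.99, 0.144], [-0.0, 0.144, -0.99], [-1.0, 0.001, 0.0]]
contact_force: [0.8, 0.1, 0.3]
finger_gap: 0.034
```

Request:
send_rows(plan="0 1 0 0 0 0 0.4; 0 2 0 0 0 0 0.4; 0 2 0 0 0 0 0.4")

```text
time: 19.23
position: [0.5865, 0.0799, 0.0165]
eef_rot: [[-0.0, 0.989, 0.145], [-0.0, 0.145, -0.989], [-1.0, -0.0, 0.0]]
contact_force: [-1.0, -0.3, 0.4]
finger_gap: 0.034
```

Request:
send_rows(plan="0 1 0 0 0 0 0.4; 0 2 0 0 0 0 0.4; 0 2 0 0 0 0 0.4")

```text
time: 19.6
position: [0.5865, 0.08, 0.0162]
eef_rot: [[-0.004, 0.989, 0.145], [-0.001, 0.145, -0.989], [-1.0, -0.004, 0.001]]
contact_force: [-5.6, 0.2, 3.8]
finger_gap: 0.0339
```

```bash
python3 - <<'E'
from h import *
st();print(stage(arm.get_obs()["position"]))
E
```

```text
t 19.6 pos [0.5865 0.08   0.0162] F [-5.58  0.19  3.8 ] gap 0.0339 yaw -1.4253
[-0.0751 -0.0452]
```

Request:
send_rows(plan="0 -8 0 0 0 0 0.4; 0 -22 0 0 0 0 0.4; -50 -25 0 0 0 0 0.4; -100 -25 0 0 0 0 0; -160 -25 0 0 0 0 0; -190 -25 0 0 0 0 0; -190 -25 0 0 0 0 0")

```text
time: 20.48
position: [0.565, 0.0772, 0.2098]
eef_rot: [[0.004, 0.989, 0.145], [-0.0, 0.145, -0.989], [-1.0, 0.004, 0.001]]
contact_force: [0.2, -0.7, -1.1]
finger_gap: 0.0004
```

```bash
python3 - <<'E'
from h import *
st();shift([.50,-.335,.21],-np.pi/2)
E
```

```text
t 20.48 pos [0.565  0.0772 0.2098] F [ 0.23 -0.66 -1.11] gap 0.0004 yaw -1.4255
mm [  -0.5 -124.   398.4] rv [ 0.145  0.    -0.004]
```

Request:
send_rows(plan="0 -12 40 0 0 0 0; 0 -25 80 0.02 0 0 0; 0 -37 120 0.04 0 0 0; 0 -50 160 0.06 0 0 0; 0 -62 200 0.08 0 0 0; 0 -75 240 0.1 0 0 0; 0 -87 280 0.12 0 0 0; 0 -100 320 0.14 0 0 0; 0 -112 360 0.145 0 0 0; 0 -124 398 0.145 0 0 0; 0 -124 398 0.145 0 0 0; 0 -124 398 0.145 0 0 0")

```text
time: 21.98
position: [0.4997, -0.3336, 0.2079]
eef_rot: [[0.003, 1.0, 0.001], [0.002, 0.001, -1.0], [-1.0, 0.003, -0.002]]
contact_force: [-0.4, 1.5, 0.2]
finger_gap: -0.0002
```

```bash
python3 - <<'E'
from h import *
im=vision.capture("wrist");p=vision.camera_params("wrist")
print([(np.array(d["at"]),d["confidence"]) for d in nets.search_frame("wrist","trigger_top")])
st();q=pix("wrist",[.467,-.34,.055],p);print(q)
cv2.imwrite("pics/w8.png",im[:,:,::-1]); import pickle; pickle.dump((im,p),open("w8.pkl","wb"))
E
```

```text
[(array([ 0.4358, -0.1844,  0.0557]), 0.82), (array([ 0.4692, -0.3329,  0.057 ]), 0.65)]
t 22.07 pos [ 0.5005 -0.3326  0.2088] F [ 1.29 -0.12 -0.95] gap 0.0003 yaw -1.5678
[338.1242 263.2523]
```

View pics/w8.png

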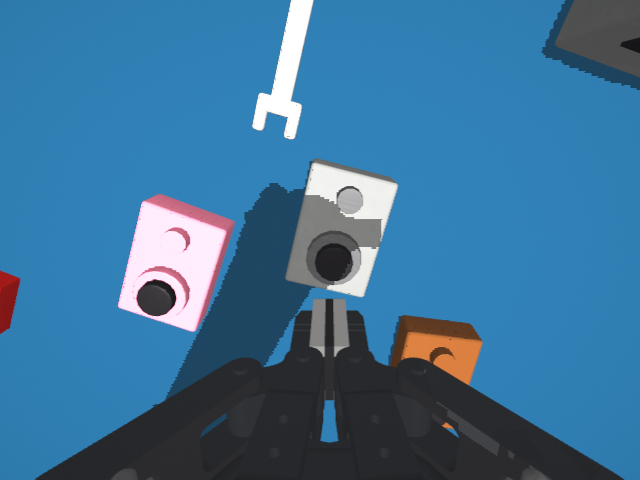

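The wrist view shows the grey box with the black button at (334,262), the small knob at (349,200), and pink and brown boxes on either side.

```bash
python3 - <<'E'
from h import *
import pickle
im,p=pickle.load(open("w8.pkl","rb"))
g=im[225:297,300:372].max(2); m=(g<60).astype(np.uint8); n,l,s,c=cv2.connectedComponentsWithStats(m)
for i in range(1,n):
    if s[i,4]>200:
        uv=c[i]+[300,225]; print(s[i],uv,[ray("wrist",uv,z,p) for z in(.05,.057)])
shift(ray("wrist",[333.5,262],.055,p)[:2].tolist()+[.08])
E
```

```text
[  15   18   37   38 1053] [332.5356 261.2507] [array([ 0.4668, -0.3353,  0.05  ]), array([ 0.4696, -0.3353,  0.057 ])]
mm [128.6 -32.9   3.7] rv [0. 0. 0.]
```

Request:
send_rows(plan="30 -10 1 0 0 0 0; 60 -20 2 0 0 0 0; 90 -33 3 0 0 0 0; 115 -33 3 0 0 0 0; 126 -33 3 0 0 0 0; 126 -33 3 0 0 0 0")

```text
time: 22.82
position: [0.4683, -0.3343, 0.0822]
eef_rot: [[0.003, 1.0, 0.005], [0.003, 0.005, -1.0], [-1.0, 0.003, -0.003]]
contact_force: [0.8, 0.7, 0.1]
finger_gap: 0.0
```

Request:
send_rows(plan="3 0 0 0 0 0 0; 6 0 0 0 0 0 0; 9 0 0 0 0 0 0; 9 0 0 0 0 0 0")

```text
time: 23.32
position: [0.4682, -0.3342, 0.0731]
eef_rot: [[0.003, 1.0, 0.005], [0.003, 0.005, -1.0], [-1.0, 0.003, -0.003]]
contact_force: [-1.2, 0.2, 0.2]
finger_gap: 0.0004
```

Request:
send_rows(plan="2 0 0 0 0 0 0; 4 0 0 0 0 0 0; 4 0 0 0 0 0 0")

```text
time: 23.7
position: [0.468, -0.3341, 0.0688]
eef_rot: [[0.003, 1.0, 0.005], [0.003, 0.005, -1.0], [-1.0, 0.003, -0.003]]
contact_force: [-0.3, 0.1, -0.8]
finger_gap: 0.0002
```

Request:
send_rows(plan="2 0 0 0 0 0 0; 4 0 0 0 0 0 0; 4 0 0 0 0 0 0")

```text
time: 24.08
position: [0.4681, -0.3342, 0.0649]
eef_rot: [[0.003, 1.0, 0.005], [0.003, 0.005, -1.0], [-1.0, 0.003, -0.003]]
contact_force: [0.3, 0.3, 1.5]
finger_gap: -0.0001
```

Request:
send_rows(plan="1 0 0 0 0 0 0; 2 0 0 0 0 0 0; 2 0 0 0 0 0 0")

```text
time: 24.45
position: [0.4681, -0.3342, 0.063]
eef_rot: [[0.003, 1.0, 0.005], [0.003, 0.005, -1.0], [-1.0, 0.003, -0.003]]
contact_force: [-0.9, -0.2, 3.0]
finger_gap: -0.0002
```

Request:
send_rows(plan="1 0 0 0 0 0 0; 2 0 0 0 0 0 0; 2 0 0 0 0 0 0")

```text
time: 24.82
position: [0.4681, -0.3342, 0.0611]
eef_rot: [[0.003, 1.0, 0.005], [0.003, 0.005, -1.0], [-1.0, 0.003, -0.003]]
contact_force: [-0.8, 2.1, 5.2]
finger_gap: 0.0002
```

Spring force is rising from contact at about z 0.0655. I'll continue to the hard stop.

Request:
send_rows(plan="1 0 0 0 0 0 0; 2 0 0 0 0 0 0; 2 0 0 0 0 0 0")

```text
time: 25.2
position: [0.4681, -0.3342, 0.0592]
eef_rot: [[0.003, 1.0, 0.005], [0.003, 0.005, -1.0], [-1.0, 0.003, -0.003]]
contact_force: [-1.3, 0.9, 4.7]
finger_gap: -0.0001
```

Request:
send_rows(plan="1 0 0 0 0 0 0; 2 0 0 0 0 0 0; 2 0 0 0 0 0 0")

```text
time: 25.58
position: [0.4681, -0.3342, 0.059]
eef_rot: [[0.003, 1.0, 0.004], [0.003, 0.004, -1.0], [-1.0, 0.003, -0.003]]
contact_force: [-4.7, 3.1, 13.2]
finger_gap: 0.0001
```

Request:
send_rows(plan="-4 0 0 0 0 0 0; -10 0 0 0 0 0 0; -40 0 0 0 0 0 0; -90 0 0 0 0 0 0; -130 0 0 0 0 0 0; -130 0 0 0 0 0 0")

```text
time: 26.32
position: [0.4703, -0.336, 0.1927]
eef_rot: [[0.01, 1.0, 0.005], [-0.002, 0.005, -1.0], [-1.0, 0.01, 0.002]]
contact_force: [0.0, 0.2, 0.2]
finger_gap: -0.0
```

```bash
python3 - <<'E'
from h import *
st()
a=cv2.imread("pics/scene0.png")[:,:,::-1].astype(int); b=vision.capture("scene").astype(int)
for t in("cell","vial","trigger_top","round_cell"): print(t,[(np.round(d["at"],4).tolist(),round(d["confidence"],2)) for d in nets.search_frame("scene",t)][:3])
m=(abs(a-b).max(2)>60).astype(np.uint8); n,l,s,c=cv2.connectedComponentsWithStats(cv2.dilate(m,np.ones((3,3))))
print([x.tolist() for x in s[1:] if x[4]>60])
# seated cell top face: gap to end stop/rail predicted, check corners
print("cell centre expected",W(-.032,-.0407,.026))
E
```

```text
t 26.32 pos [ 0.4703 -0.336   0.1927] F [0.04 0.2  0.23] gap -0.0 yaw -1.5662
cell [([0.6348, 0.0749, 0.025], 0.92), ([0.426, 0.0244, 0.0255], 0.76)]
vial [([0.5201, 0.1189, 0.0356], 0.74)]
trigger_top [([0.3113, -0.436, 0.0588], 0.69), ([0.4367, -0.1879, 0.0578], 0.51), ([0.5276, 0.2016, 0.0482], 0.44)]
round_cell [([0.4326, 0.1514, 0.0202], 0.87)]
[[0, 0, 10, 18, 137], [64, 0, 86, 115, 4602], [173, 0, 30, 12, 172], [175, 0, 79, 98, 1377], [188, 51, 10, 18, 103], [0, 56, 62, 137, 3609], [249, 89, 6, 17, 75], [49, 118, 186, 187, 12383], [253, 136, 10, 11, 70], [214, 156, 27, 16, 246], [350, 255, 49, 42, 1178], [295, 261, 51, 44, 1419], [150, 283, 13, 23, 162]]
cell centre expected [np.float64(0.6284346136227386), np.float64(0.09069304213342402), 0.026]
```

```bash
python3 - <<'E'
from h import *
def bb(c,yaw):
    r=np.array([[np.cos(yaw),-np.sin(yaw)],[np.sin(yaw),np.cos(yaw)]])
    P=[[*(np.array(c)+r@[sx*.032,sy*.045]),z] for sx in(-1,1) for sy in(-1,1) for z in(0,.026)]+[[*(np.array(c)+r@[sx*.007,sy*.032]),.062] for sx in(-1,1) for sy in(-1,1)]
    q=np.array([pix("scene",p) for p in P]); return q.min(0),q.max(0)
print("start",bb([.5824,-.0303],.074)); 
for dy in(-.0407,-.0507): print("seat",bb(W(-.032,dy,0)[:2],TH))
E
```

```text
start (array([294.4939, 260.4773]), array([343.5259, 304.2255]))
seat (array([350.519 , 254.1518]), array([399.2266, 298.2339]))
seat (array([347.1823, 256.0819]), array([396.0318, 300.3483]))
```

```bash
python3 -c "
from cell import arm
print(arm.job_done())"
```

```text
the job is handed in; nothing more can be done
None
```

The cell is seated against the rail and the end stop, and the trigger was pressed fully and released. I handed the job in at about 26 s of the 72 s allowed.

- **Cell seating:** I pushed the aluminium cell square onto the rail with two fingertips, then slid it along the rail to the end stop. Both contacts stalled at about 7 N. A second nudge toward the rail stalled at the same tool position to within 0.2 mm, so the cell was already flush. The wrist picture showed no gap on either side.
- **Trigger:** I pressed the black button on the grey box about 6 mm, to its hard stop at 13 N (spring about 5 N), then let it go.
- **Last checks:** In the final scene picture the cell's outline matches the predicted seat to about 1 px. A comparison with the starting picture showed no change at any other loose item.

Three things disagreed or went unchecked:
- **End stop position:** It lay about 4 mm farther along the rail than my first image estimate, so I relied on contact there.
- **Final network readings:** The cell reading was about 17 mm from the expected seat; it was also about 11 mm off at the start. It also missed the grey box's button in that last picture.
- **Button return:** I saw the button pushed down only through force and travel, and did not check its spring-back in a picture.

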